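# Tip the standing slide box over and file it

## Robot

A 6-joint arm with a two-finger parallel gripper is mounted at the origin on the work surface; the furniture and walls round the work are solid. World frame = base frame: x ahead of the robot, y to its left, z up, the work surface at z = 0. Lengths are in m, angles in rad, forces in N, time in s.
With the tool pointing down it reaches from about 0.375 to 0.925 m from the base axis. Payload 5.7 kg.
Tool frame: the origin (TCP) lies midway between the tips of the shut fingers; the grasp point (between the pads) lies 19 mm behind it (ctrl.grip_depth is the distance from the TCP to the grasp point, in m); z points along the fingers, y is the direction in which the jaws open and shut (so a half turn about z gives the same grasp; the last joint's range is limited). The gripper opens to 88 mm and grips with 3 to 60 N. Pads are 20 mm wide; open, the fingers measure 115 mm over their backs; the gripper's body (75 mm by 178 mm) begins 61 mm behind the grasp point.
Start: joints at [1.191, 0.359, 1.51, -0, 1.272, -0.115], TCP at [0.157, 0.579, 0.223] pointing down, gripper open.
Joint ranges: [-2.97, 2.97], [-1.01, 2.36], [0.21, 2.38], [-0.96, 4.11], [0.2, 2.71], [-2.98, 2.98]. Speed limits (rad/s): [2.39, 2.39, 3.14, 3.14, 3.14, 3.14].

## Interface

Orientations are given as [roll, pitch, yaw] about the fixed x, y, z axes, in that order (R = Rz(yaw) Ry(pitch) Rx(roll)).
In Python, from rig import ctrl gives the robot as it stands. The module is installed in compiled form; this text tells all that it offers.
- The arm moves only by the tool servo_tool, never from a script. Its argument "targets" is a list that holds one entry, the list of rows, each a list of 4 numbers: the shift along the tool's x, y, z normalised to -1 to 1, where 1 is 0.25 m, then the turn about the tool's z normalised to -1 to 1, where 1 is 1.5 rad. A call has 1 to 8 rows; each row shifts and turns the pose as measured when the row begins, along the tool's axes as they then stand; what a row does not reach is not made up. A row lasts 1/10 s, in which the tool goes at most 50 mm and 8.59 degrees, less where a joint would pass 70% of its speed; a pose out of reach is approached as far as the arm can. A call with a number of a shift or a turn outside -1 to 1 is refused whole. A call with a gripper value outside its range is refused whole. "gripper" is the closure, from 0 (fully open) to 1 (shut), set as the call begins (left out, the last holds). The fingers move at their own pace and stop on an object; the grip force is fixed at half the most. Time passes only in rows, so rows that do not move let the fingers close. It gives the time, the measured TCP pose, the force and the opening at its end, in the units of the state.
- ctrl.get_obs(): the state, without advancing time (a new reading comes with each control period).
- ctrl.capture(name): name is "scene" or "top" or "wrist"; returns (picture, depth): 384x512x3 uint8, red, green, blue; 384x512 float32, m along the optical axis (not along the pixel's ray), 0 where there is no reading.
- ctrl.camera_info(name): a dict with "fx", "fy", "cx", "cy" (pixels), "pose" (4x4, takes a point from camera to world coordinates). Camera axes: x right, y down, z forward; pixel columns grow to the right and rows downward; lengths in m; the calibration is good to about 2 mm. A picture is of the moment at which its call begins: read the wrist's pose just before it. camera_info takes no time and is no camera call; for the wrist camera it gives the pose at the moment of the call.
- ctrl.finish_job(): hands the job in, once; it reports no verdict.
The state is a dict: "time_s": time; "joint_positions": joint angles; "dq": joint speeds; "effort": joint torques, N m; "eef_pos": TCP position; "ee_rot": TCP orientation; "ft_force": force on the tool from outside, world axes, zero at the start; "wrist_torque": the same for the moment, N m; "gripper_width": finger opening in m.
Only numpy, scipy, OpenCV 4.12 (cv2) and the standard library are available. Lean on these libraries where they do the work, as an engineer would, in place of code of your own. Each camera call takes 0.05 s, during which the arm holds its last target.

## Task

The box of microscope slides left standing on its end in front of the metal filing frame belongs lying flat in the frame's empty lane, beside the box already there. Without picking it up at any moment, push high on it with the fingertips so that it tips over toward the frame onto its broad back, then push it gently along the bench into the empty lane until its leading end is fully home against the back stop. Leave everything else where it stands.

Things in the scene. Friction and masses are not known exactly. Their poses are not given: they have to be found in the camera images.
- slide_box: Cardboard box of slides to be tipped, 56 (own x) x 82 (y) x 34 mm (z), 0.11 to 0.22 kg, solid. Origin: centre of its broad back. At the start it stands on a small end, 82 mm tall: y points up, z (out of its printed top) level and away from the frame, within 0.08 rad of the lane direction. It is to fall toward the frame, onto the back, so that z ends pointing up.
- box_center (a point): Middle of the slide box, 41 mm above the bench while it stands, 17 mm once it lies flat. Pushed about 60 mm up, it falls over by itself once that place has moved some 25 mm.
- box_pivot (a point): Middle of the slide box's bottom edge on the frame's side, on the bench: the edge about which it tips. It stays on the bench all the time, as the box is never lifted. Site axes as the box's.
- box_end (a point): Middle of the slide box's small end that is uppermost at the start (82 mm up); once tipped it is the leading end that meets the stop, 17 mm above the bench.
- frame: Grey aluminium filing frame fixed to the bench: two lanes side by side, walls 4 mm thick and 22 mm high, one back stop, no floor, open front. Origin on the bench, on the midline of the empty lane, 130 mm before the stop. x points level along the lane to the stop, y across it toward the occupied lane (midline at y = 82 mm), z up. The slide box stands 72 to 117 mm before the origin, within 5 mm of the midline.
- stop (a point): Point on the face of the back stop where the empty lane's midline meets it, 17 mm above the bench. Axes as the frame's.
- mouth (a point): Entrance of the empty lane, on its midline at the tips of the flared lips, 69 mm before the stop, 17 mm up. The lane is 68 mm wide and 55 mm deep, so a box that is home sticks out 27 mm at the front. The outer walls end in lips flared outward by 12 mm over 14 mm; the 14 mm wide divider tapers to a point over the same 14 mm.
- filed_box: A second, equal box of slides lying flat in the frame's other lane, 34 mm high; not to be moved. Origin: centre of its underside.
- dropper: White dropper bottle, 26 mm across, 70 mm tall, upright behind the frame's stop. Origin: centre of its underside. Not to be moved.
- tube: Capped tube standing upright, 35 mm across, 114 mm tall, behind the frame's stop. Origin: centre of its underside. Not to be moved.
- beaker: Beaker of sticks, 54 mm across, 70 mm tall, to the right. Origin: centre of its underside. Not to be moved.
- bottle: Amber bottle, 56 mm across, 118 mm tall, to the right near the robot. Origin: centre of its underside. Not to be moved.
- tape: Roll of tape lying flat, 72 mm across, 19 mm high, on the left. Origin: centre of its underside. Not to be moved.
Things that resemble listed ones, but are neither listed nor needed, are in the scene too. Leave any green or pink look-alike of the slide_box alone.

How it is judged:
On the way:
1. the slide box has been tipped over toward the frame and lies flat on its back (angle between slide_box's own z axis and vertical below 0.08 rad and height (world z) of box_center below 0.025 m), for 0.2 s.
At the end, for the whole second after the job is handed in: The slide box lies at rest flat on its back (within 0.08 rad) on the bench in the empty lane, its leading end within 6 mm of the stop and 12 mm of the lane's midline, its length within 0.12 rad of the lane (all of step 1 and x of box_end in the frame of stop above -0.006 m and y of box_end in the frame of stop between -0.012 and 0.012 m and angle between the y axis of slide_box and the x axis of frame, either way round below 0.12 rad and linear speed of slide_box below 0.02 m/s); the robot touches nothing.
It fails at once if the slide box is lifted, or tipped any way but toward the frame (its lower edge on the frame's side leaves the bench by more than 10 mm) (height (world z) of box_pivot above 0.01 m).
It fails at once if the slide box is pressed harder than 30 N (contact force between the fingers and slide_box above 30 N).
It fails at once if the robot presses on the filing frame with more than 30 N (contact force between the arm and frame above 30 N).
It fails at once if another thing (dropper bottle, capped tube, beaker, amber bottle, tape roll or the box already filed) is moved by more than 15 mm (distance of any of dropper, tube, beaker, bottle, tape, filed_box from where it was at the start of the episode above 0.015 m).
It also fails if it takes over 45 s, if anything falls off the work surface, if the arm or the gripper's body presses on something with over 40 N, if the wrist force passes 120 N, or if a joint passes its speed limit or range.

## Working session

There is one attempt and no reset: what is moved stays moved. The work goes in short steps, Python scripts to look and compute and a tool call to move; the robot and the scene stay as the last step left them, time stands still between calls to the robot, and variables do not carry over. Pictures are saved under pics/ and viewed, and the job is handed in when it is done.

Besides the shell and the picture viewer there is one more tool, called as a command line: name --argument value ..., lists and objects as JSON in quotes. servo_tool: Moves the arm, as the interface text tells. Its arguments: {"type":"object","properties":{"targets":{"type":"array"},"gripper":{"type":"number"}},"required":["targets"]}

```bash
mkdir -p pics
python3 - <<'E'
from rig import ctrl
import cv2,numpy as np
for n in ["scene","top"]:
    i=ctrl.camera_info(n); p,d=ctrl.capture(n)
    cv2.imwrite(f"pics/{n}0.png",p[:,:,::-1]); np.savez(f"{n}0.npz",p=p,d=d,pose=i["pose"],k=[i["fx"],i["fy"],i["cx"],i["cy"]])
    print(n,np.round(i["pose"],3).tolist(),i["fx"])
o=ctrl.get_obs()
print({k:np.round(v,3).tolist() for k,v in o.items()})
E
```

```text
scene [[0.648, -0.309, 0.696, -0.429], [-0.762, -0.256, 0.595, -0.711], [-0.006, -0.916, -0.402, 0.557], [0.0, 0.0, 0.0, 1.0]] 407.04637762796784
top [[-0.027, -0.994, 0.103, 0.229], [-1.0, 0.026, -0.008, -0.024], [0.005, -0.103, -0.995, 1.462], [0.0, 0.0, 0.0, 1.0]] 437.45084140528735
{'time_s': 0.1, 'joint_positions': [1.191, 0.359, 1.511, -0.0, 1.273, -0.115], 'dq': [0.001, -0.002, -0.001, 0.0, 0.001, 0.0], 'effort': [0.0, -51.636, -27.141, 0.068, 0.028, -0.0], 'eef_pos': [0.157, 0.579, 0.222], 'ee_rot': [-3.14, -0.0, 2.877], 'ft_force': [0.1, -0.594, -0.596], 'wrist_torque': [0.041, -0.006, 0.072], 'gripper_width': 0.088}
```

View pics/scene0.png

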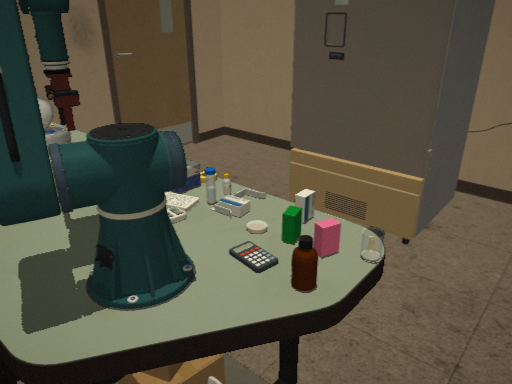

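View pics/top0.png

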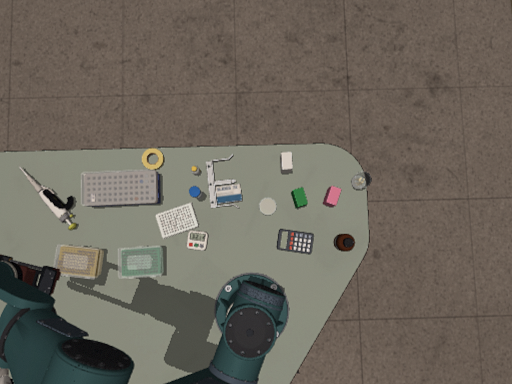

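```bash
cat > h.py <<'E'
import numpy as np,cv2
def pts(f):
    z=np.load(f); d=z["d"]; fx,fy,cx,cy=z["k"]; v,u=np.mgrid[:384,:512]
    P=np.stack([(u-cx)/fx*d,(v-cy)/fy*d,d],-1); T=z["pose"]
    W=P@T[:3,:3].T+T[:3,3]; W[d==0]=np.nan
    return z["p"],W
E
python3 - <<'E'
from h import *
p,W=pts("top0.npz"); c=p[135:225,185:305]
cv2.imwrite("pics/topz.png",cv2.resize(c[:,:,::-1],None,fx=6,fy=6,interpolation=cv2.INTER_CUBIC))
np.set_printoptions(linewidth=250)
print("z mm rows148-175, cols276-298");print(np.round(W[148:178,277:297,2]*1000).astype(int))
print("frame z");print(np.round(W[150:212,203:246,2]*1000).astype(int)[::1,::1])
for v,u in [(162,287),(168,210),(190,230)]: print(v,u,np.round(W[v,u],4))
E
```

```text
z mm rows148-175, cols276-298
[[                  -4                   -6                   -2                   -7                    2                   -7                    3                   -3                   -2                    2                   -6
                     4                    3                    0                    1                    2                   -1                   -4                   -2                   -2]
 [                   0                    2                   -5                    1                   -3                    6                   -2                    3                   -4                    3                   -1
                    -1                   -3                   -5                    0                    0                    0                   -3                   -4                    0]
 [                  -8                    3                    2                   -2                    1                   -2                    5                    0                    4                    3         
[... 11370 characters left out ...]
          -4                   -6                    1                    3                    0                    5
                    -4                    3                    0                   -4                   -1                   -3                   -4                    1                   -2]]
frame z
[[ 0 -1  1 ...  1  2  1]
 [ 0 -2 -2 ... -4  1 -4]
 [ 1  0  2 ... -2 -5  3]
 ...
 [ 2 -2  0 ...  1 -2 -8]
 [-2 -2  4 ... -5 -2  2]
 [ 1  0 -6 ... -3 -2 -1]]
162 287 [ 0.4726 -0.1267  0.0789]
168 210 [4.726e-01 1.282e-01 3.000e-04]
190 230 [0.3919 0.06   0.0369]<stdin>:5: RuntimeWarning: invalid value encountered in cast
<stdin>:6: RuntimeWarning: invalid value encountered in cast
```

View pics/topz.png

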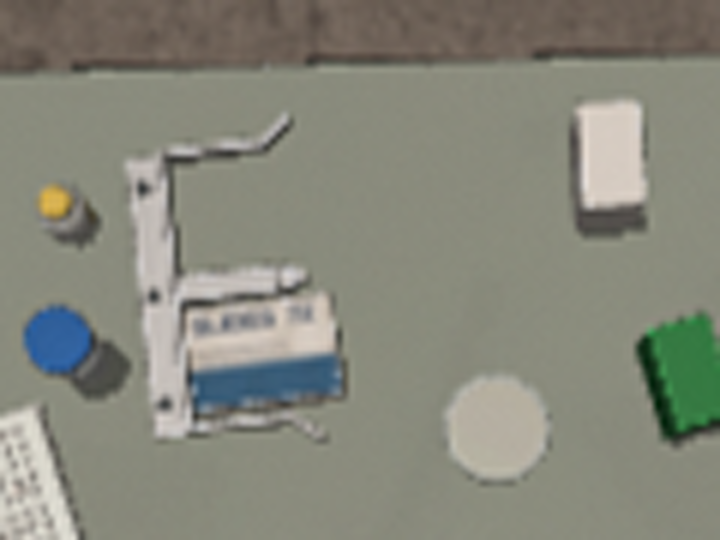

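Run:
```python
from h import *
from rig import ctrl
i=ctrl.camera_info("wrist");o=ctrl.get_obs()
print(np.round(i["pose"],3).tolist(),i["fx"])
p,W=pts("top0.npz")
# box: points on top
def reg(r0,r1,c0,c1,z0,z1):
    w=W[r0:r1,c0:c1].reshape(-1,3); return w[(w[:,2]>z0)&(w[:,2]<z1)]
b=reg(145,180,270,300,.072,.095)
print("boxtop",len(b),cv2.minAreaRect((b[:,:2]*1000).astype(np.float32)))
f=reg(150,215,200,250,.012,.028); 
s=reg(160,210,200,217,.012,.035);print("stop",cv2.minAreaRect((s[:,:2]*1000).astype(np.float32)),len(s))
g=reg(175,212,212,246,.030,.05);print("filed",cv2.minAreaRect((g[:,:2]*1000).astype(np.float32)),len(g))
```

```text
[[0.263, 0.928, 0.264, 0.084], [0.965, -0.252, -0.073, 0.598], [-0.001, 0.274, -0.962, 0.383], [0.0, 0.0, 0.0, 1.0]] 342.18258179123427
boxtop 190 ((476.7538146972656, -125.40003204345703), (56.18146514892578, 33.867347717285156), 3.1390483379364014)
stop ((419.08160400390625, 133.18565368652344), (54.62451171875, 155.1626434326172), 89.870361328125) 97
filed ((380.4835205078125, 65.85713958740234), (56.03667449951172, 81.93050384521484), 5.7649245262146) 370
```

servo_tool --targets '[[[-0.17, -0.092, 0, 0], [-0.17, -0.092, 0, 0], [-0.17, -0.092, 0, 0], [-0.17, -0.092, 0, 0], [-0.17, -0.092, 0, 0], [-0.17, -0.092, 0, 0], [-0.17, -0.092, 0, 0], [-0.17, -0.092, 0, 0]]]' --gripper 0.77

```text
time_s: 0.9
eef_pos: [0.441, 0.3074, 0.2187]
ee_rot: [-3.139, -0.004, 2.888]
ft_force: [0.6, 0.7, -0.5]
gripper_width: 0.027
```

servo_tool --targets '[[[-0.036, -0.139, -0.005, 0.1], [-0.056, -0.132, -0.005, 0.1], [-0.075, -0.123, -0.005, 0.1], [-0.093, -0.11, -0.005, 0.1], [-0.108, -0.095, -0.005, 0.1], [-0.121, -0.078, -0.005, 0.1], [-0.131, -0.059, -0.005, 0.1], [-0.139, -0.038, -0.005, 0.1]]]'

```text
time_s: 1.7
eef_pos: [0.4415, 0.0073, 0.2274]
ee_rot: [-3.137, 0.002, 1.682]
ft_force: [0.4, 0.3, -0.2]
gripper_width: 0.0199
```

```bash
cat >> h.py <<'E'
def snap(n,name):
    from rig import ctrl
    i=ctrl.camera_info(n); p,d=ctrl.capture(n)
    cv2.imwrite(f"pics/{name}.png",p[:,:,::-1]); np.savez(f"{name}.npz",p=p,d=d,pose=i["pose"],k=[i["fx"],i["fy"],i["cx"],i["cy"]])
    return i
E
python3 - <<'E'
from h import *
i=snap("wrist","w1"); print(np.round(i["pose"],3).tolist())
E
```

```text
[[0.994, 0.107, 0.026, 0.434], [0.11, -0.955, -0.274, 0.082], [-0.005, 0.275, -0.961, 0.389], [0.0, 0.0, 0.0, 1.0]]
```

View pics/w1.png

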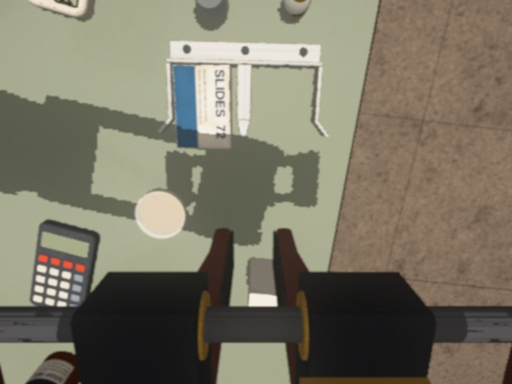

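Run:
```python
from h import *
p,W=pts("w1.npz")
c=p[30:160,155:335]; cv2.imwrite("pics/w1z.png",cv2.resize(c[:,:,::-1],None,fx=4,fy=4,interpolation=cv2.INTER_CUBIC))
np.set_printoptions(linewidth=250)
Z=np.nan_to_num(W[...,2]*1000).round().astype(int)
print("col rows36-74 at c=280:",Z[36:74,280].tolist(), "c=210",Z[36:74,210].tolist())
for r in (80,100,115): print(r,Z[r,225:260].tolist(),Z[r,305:330].tolist())
```

```text
col rows36-74 at c=280: [-1, 0, -1, -1, -1, 1, -1, 3, 3, 2, 2, 2, 2, 2, 3, 2, 3, 3, 1, 3, 2, 2, 1, 2, 1, 21, 21, 22, 22, 18, 7, -2, 0, -2, -1, -1, -1, 1] c=210 [-1, 0, -2, -2, 0, -1, 4, 2, 4, 3, 2, 3, 2, 2, 3, 4, 3, 2, 3, 3, 4, 2, 2, 21, 21, 21, 21, 20, 10, 34, 33, 34, 34, 33, 33, 34, 34, 35]
80 [34, 35, 35, 33, 31, 16, -1, -1, 0, -2, 0, -1, 20, 22, 22, 22, 21, 22, 22, 22, 22, 21, 21, 21, 23, 20, -1, -1, -1, -1, -3, 0, 0, -1, -1] [-1, 0, -2, -1, 0, -1, 0, -1, 1, 4, 8, 15, 21, 22, 23, 21, -3, -2, -2, 0, -1, 0, -1, 0, -1]
100 [33, 36, 34, 34, 34, 19, 1, -1, 0, 0, 0, -1, 22, 20, 22, 22, 21, 21, 22, 21, 21, 21, 23, 23, 21, -1, -1, -3, -1, -1, -1, -1, -3, -2, -1] [-1, -1, -1, 0, -1, 0, 0, 1, 7, 14, 19, 21, 21, 21, 21, -1, -1, 0, -2, -2, -1, -3, -1, -1, -1]
115 [33, 34, 33, 34, 34, 22, 6, -1, -1, 0, -2, 0, 21, 22, 21, 21, 21, 23, 21, 22, 22, 20, 22, 21, 0, 0, -1, -1, -1, -2, -1, -2, -1, -2, -1] [-1, -2, -1, -2, 0, -1, 0, 6, 12, 18, 21, 23, 22, 20, -1, 1, -2, 0, -2, 0, 1, -2, -1, -1, -2]
```

View pics/w1z.png

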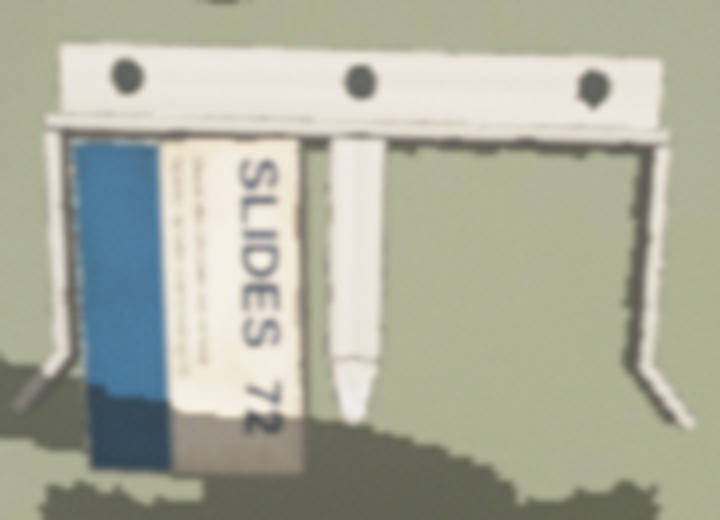

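Run:
```python
from h import *
p,W=pts("w1.npz")
def top(r0,r1,c0,c1):
    w=W[r0:r1,c0:c1].reshape(-1,3); return w[(w[:,2]>.0195)&(w[:,2]<.025)][:,:2]
def fit(P):
    m=P.mean(0); u,s,v=np.linalg.svd(P-m); d=v[0]; n=v[1]; q=(P-m)@n
    return m,d,n,np.percentile(q,[2,98])
for nm,b in dict(stop=(55,70,255,300),stop2=(55,70,175,300),div=(72,115,232,256),outer=(72,115,308,330),outer_l=(72,118,160,176)).items():
    P=top(*b); m,d,n,q=fit(P); d=d*np.sign(d[1] if abs(d[1])>.5 else d[0])
    print(nm,len(P),m.round(4),"ang",np.degrees(np.arctan2(d[1],d[0])).round(2),(q*1000).round(1))
f=W[60:160,172:232].reshape(-1,3); f=f[(f[:,2]>.031)&(f[:,2]<.037)][:,:2]
print("filed",cv2.minAreaRect((f*1000).astype(np.float32)))
```

```text
stop 192 [0.4531 0.117 ] ang 5.09 [-2.   1.9]
stop2 601 [0.414  0.1131] ang 4.82 [-2.6  6. ]
div 571 [0.4215 0.0844] ang 94.83 [-6.6  6.5]
outer 173 [0.4977 0.0926] ang 94.92 [-2.   1.8]
outer_l 183 [0.3454 0.074 ] ang 94.98 [-1.9  2.2]
filed ((381.28656005859375, 65.20140838623047), (56.2453727722168, 81.74171447753906), 5.600905895233154)
```

servo_tool --targets '[[[-0.156, 0.015, 0, 0.017], [-0.156, 0.015, 0, 0], [-0.156, 0.015, 0, 0], [-0.156, 0.015, 0, 0], [-0.14, 0.015, 0, 0], [0, 0, 0, 0]]]'

```text
time_s: 2.35
eef_pos: [0.4758, -0.1943, 0.2273]
ee_rot: [-3.136, 0.005, 1.647]
ft_force: [-0.4, 0.8, 0.4]
gripper_width: 0.0201
```

Run:
```python
from h import *
i=snap("wrist","w2")
p,W=pts("w2.npz")
ex=np.array([-.0854,.9963]);ey=np.array([-.9963,-.0854])
f=W.reshape(-1,3); k=(f[:,2]>.076)&(f[:,2]<.088)&(f[:,1]>-.17)&(f[:,1]<-.08)&(abs(f[:,0]-.477)<.05)
r=cv2.minAreaRect((f[k][:,:2]*1000).astype(np.float32)); print(k.sum(),r)
from rig import ctrl
o=ctrl.get_obs(); t=np.array(o["eef_pos"]); print(t,o["ee_rot"],"tcp ex,ey",t[:2]@ex,t[:2]@ey,"box",np.array(r[0])@ex,np.array(r[0])@ey)
```

```text
2602 ((477.7981262207031, -125.88493347167969), (56.08376693725586, 34.24448013305664), 1.598888874053955)
[ 0.47491661 -0.19216683  0.22697319] [-3.13469261e+00  2.99780626e-03  1.64770351e+00] tcp ex,ey -0.23201368801357863 -0.4567483698100466 box -166.22311919708253 -465.27969983520507
```

View pics/w2.png

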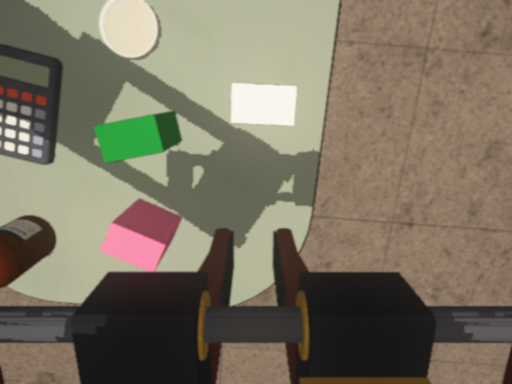

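Run:
```python
from h import *
p,W=pts("w2.npz")
for n,(r0,r1,c0,c1) in dict(pink=(200,270,100,182),green=(110,162,92,182)).items():
    w=W[r0:r1,c0:c1].reshape(-1,3); w=w[w[:,2]>.02]; print(n,w.min(0),w.max(0),np.percentile(w,98,axis=0))
p,W=pts("w1.npz"); w=W[0:200].reshape(-1,3); w=w[w[:,2]>.02]; print(w.max(0))
```

```text
pink [ 0.32960917 -0.29655721  0.02005861] [ 0.39331455 -0.24542207  0.0833323 ] [ 0.39190631 -0.24634599  0.08262584]
green [ 0.32969735 -0.18652024  0.0200195 ] [ 0.39161289 -0.14145973  0.08457853] [ 0.39070391 -0.1435674   0.08290726]
[0.51470012 0.17267954 0.08147883]
```

servo_tool --targets '[[[-0.03, 0.017, 0.12, 0.032], [0, 0, 0.16, 0], [0, 0, 0.16, 0], [0, 0, 0.15, 0], [0, 0, 0, 0]]]'

```text
time_s: 2.9
eef_pos: [0.4794, -0.1949, 0.0768]
ee_rot: [-3.137, 0.002, 1.601]
ft_force: [-1.3, 0.3, 0.9]
gripper_width: 0.0203
```

servo_tool --targets '[[[0.04, 0, 0.04, 0], [0.05, 0, 0.006, 0], [0.04, 0, 0.004, 0], [0.01, 0, 0, 0], [0, 0, 0, 0]]]'

```text
time_s: 3.4
eef_pos: [0.4805, -0.1549, 0.0683]
ee_rot: [3.141, 0.004, 1.604]
ft_force: [-0.1, -0.2, 0.3]
gripper_width: 0.0198
```

servo_tool --targets '[[[0.016, 0, 0.012, 0], [0.016, 0, 0.006, 0], [0.02, 0, 0, 0], [0.02, 0, 0, 0]]]'

```text
time_s: 3.8
eef_pos: [0.4819, -0.1374, 0.0653]
ee_rot: [3.136, 0.007, 1.603]
ft_force: [0.1, -1.0, 0.0]
gripper_width: 0.02
```

Run:
```python
from h import *
snap("wrist","w3")
from rig import ctrl
print(ctrl.get_obs()["eef_pos"],ctrl.get_obs()["ft_force"])
```

```text
[ 0.4815468  -0.13661708  0.06521406] [-0.1270604   1.16212655  0.03961904]
```

View pics/w3.png

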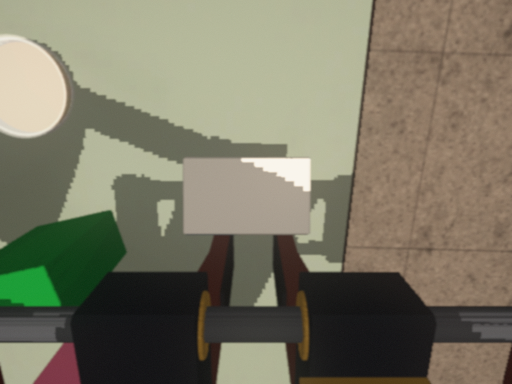

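Run:
```python
from h import *
p,W=pts("w3.npz")
for r in (162,175,190,205,220,230): print(r,np.nanmedian(W[r,195:300],axis=0).round(4))
```

```text
162 [ 0.4774 -0.0898  0.0793]
175 [ 0.4778 -0.0953  0.0807]
190 [ 0.4773 -0.1017  0.0824]
205 [ 0.4779 -0.1079  0.0841]
220 [ 0.4781 -0.1144  0.0857]
230 [ 0.4782 -0.1186  0.0868]
```

servo_tool --targets '[[[0.016, -0.003, 0, 0], [0.016, 0, 0, 0], [0.016, 0, 0, 0], [0.016, 0, 0, 0], [0, 0, 0, 0], [0, 0, 0, 0]]]'

```text
time_s: 4.45
eef_pos: [0.4797, -0.1187, 0.0648]
ee_rot: [3.138, 0.006, 1.604]
ft_force: [-0.1, 0.6, -0.4]
gripper_width: 0.0206
```

Run:
```python
from h import *
snap("wrist","w4")
from rig import ctrl
print(ctrl.get_obs()["eef_pos"],ctrl.get_obs()["ft_force"])
```

```text
[ 0.47961593 -0.11869012  0.06471428] [ 0.23525787 -0.31584091  0.19498398]
```

View pics/w4.png

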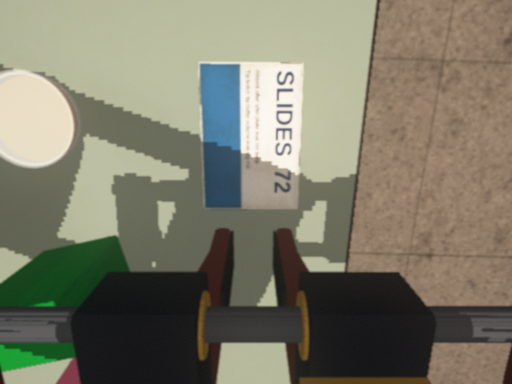

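```bash
cat >> h.py <<'E'
ex=np.array([-.0854,.9963]);ey=np.array([-.9963,-.0854])
def box(name):
    p,W=pts(name+".npz"); f=W.reshape(-1,3)
    k=(f[:,2]>.030)&(f[:,2]<.038)&(f[:,0]>.427)&(f[:,0]<.53)
    f=f[k]; f=f[(f[:,1]<.125)]
    r=cv2.minAreaRect((f[:,:2]*1000).astype(np.float32)); P=cv2.boxPoints(r)/1000
    print(len(f),r); x=P@ex-.0759; y=P@ey+.4679
    print("corners rel. stop (x,y mm):",np.round(np.c_[x,y]*1000,1).tolist())
def tcp():
    from rig import ctrl
    o=ctrl.get_obs(); t=np.array(o["eef_pos"]); print("tcp",t.round(4),np.round(o["ee_rot"],3),"rel stop",((t[:2]@ex-.0759)*1000).round(1),((t[:2]@ey+.4679)*1000).round(1),"F",np.round(o["ft_force"],1))
E
python3 -c "
from h import *
box('w4');tcp()"
```

```text
14630 ((476.12091064453125, -66.97557067871094), (56.22452163696289, 81.5721435546875), 1.620825171470642)
corners rel. stop (x,y mm): [[-141.0, 25.0], [-222.4, 29.7], [-225.6, -26.5], [-144.2, -31.1]]
tcp [ 0.4796 -0.1187  0.0647] [3.138 0.005 1.604] rel stop -235.1 0.2 F [ 0.2 -0.3  0.2]
```

servo_tool --targets '[[[-0.1, 0, -0.02, -0.035], [-0.14, 0, 0, 0], [0, 0, 0.08, 0], [0, 0, 0.09, 0], [0, 0, 0, 0]]]'

```text
time_s: 5.0
eef_pos: [0.4855, -0.1826, 0.0277]
ee_rot: [3.135, 0.008, 1.659]
ft_force: [-1.1, 0.3, -0.1]
gripper_width: 0.0202
```

```bash
python3 -c "
from h import *
tcp()"
```

```text
tcp [ 0.4855 -0.1826  0.0277] [3.135 0.008 1.659] rel stop -299.3 -0.3 F [-1.1  0.3 -0.1]
```

servo_tool --targets '[[[0, 0, 0.04, 0], [0.08, 0, 0.01, 0], [0.08, 0, 0, 0], [0.05, 0, 0, 0], [0.02, 0, 0, 0], [0, 0, 0, 0]]]'

```text
time_s: 5.6
eef_pos: [0.4819, -0.1243, 0.0154]
ee_rot: [3.133, 0.01, 1.659]
ft_force: [0.5, -0.0, 0.7]
gripper_width: 0.0199
```

```bash
python3 -c "
from h import *
tcp()"
```

```text
tcp [ 0.4819 -0.1243  0.0154] [3.133 0.01  1.659] rel stop -240.9 -1.7 F [ 0.5 -0.   0.7]
```

servo_tool --targets '[[[0.02, -0.008, 0, 0], [0.024, 0, 0, 0], [0.028, 0, 0, 0], [0.028, 0, 0, 0], [0.028, 0, 0, 0], [0.028, 0, 0, 0], [0.028, 0, 0, 0], [0.024, 0, 0, 0]]]'

```text
time_s: 6.4
eef_pos: [0.4775, -0.0716, 0.0158]
ee_rot: [3.128, 0.013, 1.658]
ft_force: [0.2, -2.7, 1.7]
gripper_width: 0.0201
```

```bash
python3 -c "
from h import *
snap('wrist','w5');box('w5');tcp()"
```

```text
25935 ((471.6767883300781, -29.985321044921875), (56.430572509765625, 102.64639282226562), 4.766081809997559)
corners rel. stop (x,y mm): [[-94.7, 28.6], [-197.3, 28.9], [-197.4, -27.6], [-94.8, -27.8]]
tcp [ 0.477  -0.0707  0.0157] [3.129 0.013 1.658] rel stop -187.1 -1.3 F [0.3 0.1 0.8]
```

View pics/w5.png

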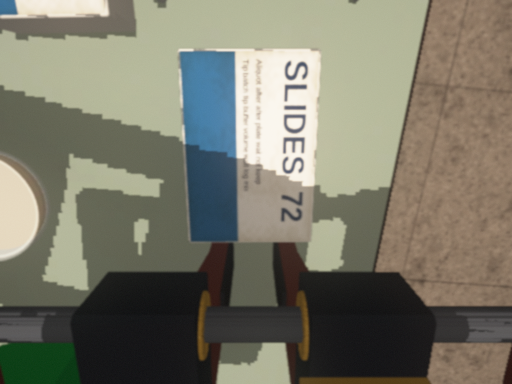

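servo_tool --targets '[[[0.024, -0.003, 0, 0], [0.028, 0, 0, 0], [0.028, 0, 0, 0], [0.028, 0, 0, 0], [0.028, 0, 0, 0], [0.028, 0, 0, 0], [0.028, 0, 0, 0], [0.024, 0, 0, 0]]]'

```text
time_s: 7.25
eef_pos: [0.472, -0.0132, 0.0154]
ee_rot: [3.127, 0.014, 1.658]
ft_force: [0.7, -1.8, 0.7]
gripper_width: 0.0199
```

```bash
python3 -c "
from h import *
snap('wrist','w6');box('w6');tcp()"
```

```text
26117 ((466.4463195800781, 28.52355194091797), (56.339515686035156, 102.920166015625), 4.912456035614014)
corners rel. stop (x,y mm): [[-35.9, 28.9], [-138.8, 28.9], [-138.8, -27.4], [-35.9, -27.4]]
tcp [ 0.4715 -0.0124  0.0153] [3.128 0.013 1.658] rel stop -128.5 -0.8 F [-0.1  0.7 -0.5]
```

View pics/w6.png

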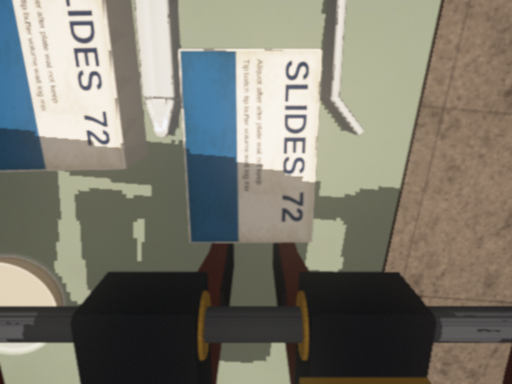

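servo_tool --targets '[[[0.024, 0, 0, 0], [0.028, 0, 0, 0], [0.028, 0, 0, 0], [0.016, 0, 0, 0], [0.008, 0, 0, 0]]]'

```text
time_s: 7.8
eef_pos: [0.4689, 0.0158, 0.0148]
ee_rot: [3.128, 0.013, 1.658]
ft_force: [0.4, -2.3, 2.4]
gripper_width: 0.0202
```

```bash
python3 -c "
from h import *
tcp()"
```

```text
tcp [0.4689 0.0158 0.0148] [3.128 0.013 1.658] rel stop -100.2 -0.6 F [ 0.4 -2.3  2.4]
```

Roughly 8 mm remain; small steps from here, watching force.

servo_tool --targets '[[[0.01, 0, 0, 0], [0.01, 0, 0, 0]]]'

```text
time_s: 8.0
eef_pos: [0.4685, 0.0211, 0.0148]
ee_rot: [3.128, 0.013, 1.658]
ft_force: [-0.3, -2.0, 2.7]
gripper_width: 0.0199
```

servo_tool --targets '[[[0.008, 0, 0, 0]]]'

```text
time_s: 8.1
eef_pos: [0.4684, 0.023, 0.0148]
ee_rot: [3.128, 0.014, 1.659]
ft_force: [-0.6, -15.6, 3.3]
gripper_width: 0.0201
```

servo_tool --targets '[[[-0.03, 0, 0, 0], [-0.06, 0, 0, 0], [0, 0, 0, 0]]]'

```text
time_s: 8.4
eef_pos: [0.4694, 0.0006, 0.0146]
ee_rot: [3.13, 0.012, 1.659]
ft_force: [-0.3, 0.5, 0.4]
gripper_width: 0.0203
```

```bash
python3 -c "
from h import *
snap('wrist','w7');box('w7');tcp()"
```

```text
27757 ((464.4617919921875, 50.45534896850586), (56.48064422607422, 119.57230377197266), 5.0699591636657715)
corners rel. stop (x,y mm): [[-5.6, 29.3], [-125.2, 28.9], [-125.0, -27.6], [-5.4, -27.2]]
tcp [0.4689 0.0012 0.0146] [3.131 0.012 1.659] rel stop -114.8 0.6 F [0.5 0.2 0.5]
```

View pics/w7.png

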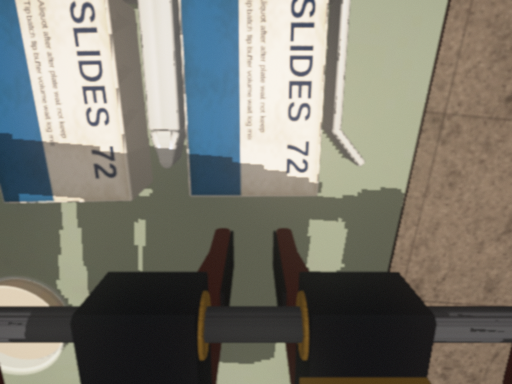

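servo_tool --targets '[[[-0.06, 0, -0.1, 0], [0, 0, -0.2, 0], [0, 0, -0.2, 0], [0, 0, -0.2, 0], [0, 0, -0.15, 0], [0, 0, 0, 0]]]'

```text
time_s: 9.05
eef_pos: [0.4648, -0.0092, 0.2325]
ee_rot: [3.139, 0.006, 1.656]
ft_force: [-0.7, -0.5, 0.8]
gripper_width: 0.02
```

Run:
```python
from h import *
snap('wrist','w8');tcp()
p,W=pts("w8.npz")
def top(r0,r1,c0,c1): pass
f=W.reshape(-1,3); f=f[np.isfinite(f[:,2])]
X=f[:,:2]@ex-.0759; Y=f[:,:2]@ey+.4679; Z=f[:,2]
k=(Z>.031)&(Z<.038)&(X<.02)&(X>-.1)&(abs(Y)<.034)
r=cv2.minAreaRect((np.c_[X,Y][k]*1000).astype(np.float32)); print("box",k.sum(),r)
k=(Z>.031)&(Z<.038)&(X<.02)&(X>-.1)&(Y>.048)&(Y<.118)
print("filed",cv2.minAreaRect((np.c_[X,Y][k]*1000).astype(np.float32)))
k=(Z>.018)&(Z<.026)&(X<.015)&(X>-.01)&(Y>-.0345)&(Y<-.0295) | (Z>.018)&(Z<.026)&(X<.015)&(X>-.01)&(Y>.0295)&(Y<.04)
print("stop wall x range",np.percentile(X[k],[2,50,98]))
```

```text
tcp [ 0.4635 -0.009   0.2303] [-3.141  0.005  1.656] rel stop -124.5 6.9 F [-0.5  0.1 -0.4]
box 4716 ((-40.819801330566406, 1.0872840881347656), (56.00331115722656, 80.72373962402344), 89.93132781982422)
filed ((-43.19309997558594, 82.31495666503906), (82.13421630859375, 56.31089401245117), 1.0390788316726685)
stop wall x range [-0.00927585  0.00016864  0.00383644]
```

View pics/w8.png

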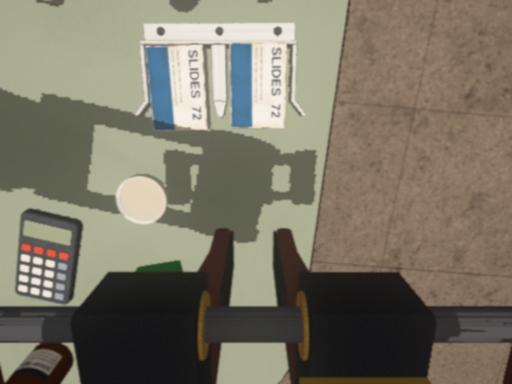

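```bash
python3 -c "
from rig import ctrl
print(ctrl.finish_job())"
```

```text
the job is handed in; nothing more can be done
None
```

The slide box now lies flat on its back in the empty lane, its leading end against the back stop, and I have handed the job in. I pushed it with the fingertips about 65 mm up until it tipped toward the frame. I then pushed it along the bench from behind with the fingers 15 mm up. It was never gripped or lifted.

- **Position:** the last wrist-camera check put the leading end within about 1 mm of the stop. The box sat about 1 mm off the midline and about 0.1° off the lane direction.
- **Force:** the wrist read 15.6 N as the box met the stop, then I backed off at once. That is a reading at the end of a control row, so a brief higher peak would not show.
- **Other things:** the filed box measured within about 1 mm of where it was. I did not re-measure the other objects, but the arm never came near them.
- **Robot:** it ended clear of everything, with the fingertips about 0.23 m above the bench. The whole job took about 9 s on the robot's clock.

One close-up picture gave a wrong box length because the fingertips were in the measured region and the leading end was out of frame. The higher view gave the figures above. No check failed.

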